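# Stroke the tester's key row down

## Task

Set the tester for a lamp test: starting at the key next to the open bayonet socket, run the shut fingertips lightly along the curved row of five keys to its other end, so that they go down one after another, and leave every key down, close to the panel. Do it in one pass, staying close to the row until the last key is down, then take the hand clear; pick nothing up and leave the lamp, plug, tube and caddy where they stand.

Things in the scene. Friction and masses are not known exactly. Their poses are not given: they have to be found in the camera images.
- tester: Cream steel tester, a fixed box 210 (x) x 300 (y) x 70 mm high; origin at the centre of its underside, on the shelf; z up, its front (-x side) has a meter. Its flat top, 70 mm above the shelf, carries a curved row of five round keys, with one fitting (socket or fuse block) standing beyond each end of the row. It turns by up to 0.4 rad about z from start to start.
- socket: Fixed bayonet lamp socket: an open steel tube 26 mm across and 20 mm tall with a hollow mouth and two J-shaped slots, on a 34 mm flange. Origin at the centre of its underside on the tester's top. It stands beyond one end of the row, about 51 mm from the centre of that end's key; which end changes from start to start.
- fuse_block: Fixed fuse block: a solid oblong steel block 40 (x) x 16 (y) x 20 mm tall, beyond the other end of the row. Origin at the centre of its underside on the tester's top.
- key0_top (a point): Centre of the top of key 0. Keys run 0 to 4 along an arc of 105 mm radius, from the tester's +y side (0) to its -y side (4), centres 33.5 mm apart. Each is a black 30 mm round cap whose cone slopes (about 27 degrees) from a 6 mm flat top, 8 mm above the tester's top when up, to a rim 2 mm above it, so that a fingertip sliding along the row pushes it down.
- key1_top (a point): Centre of the top of key 1, like key 0.
- key2_top (a point): Centre of the top of key 2, like key 0.
- key3_top (a point): Centre of the top of key 3, like key 0.
- key4_top (a point): Centre of the top of key 4, like key 0.
- key0 (a joint): How far key 0 has been pushed down, in m: 0 fully up (up to 0.001 at the start), 0.007 fully down, when its top is 1 mm above the tester's top. It takes about 1 N, and the key stays where it is left. A key that is down shows only a small part of its cone above the panel and looks smaller from above.
- key1 (a joint): The same for key 1.
- key2 (a joint): The same for key 2.
- key3 (a joint): The same for key 3.
- key4 (a joint): The same for key 4.
- lamp: Small bayonet pilot lamp standing loose on the tester's top near the front: brass base 15 mm across, glass bulb, 31 mm tall. Origin at the centre of its underside. Leave alone.
- plug: Black phenolic plug standing loose on the tester's top near the front, 34 mm across, 38 mm tall. Origin at the centre of its underside. Leave alone.
- tube: Glass rectifier tube standing on the shelf to the left (+y) of the tester, 46 mm across, 124 mm tall. Origin at the centre of its underside. Leave alone.
- caddy: Open walnut caddy box on the shelf to the right (-y) of the tester, 160 x 120 x 90 mm tall. Origin at the centre of its underside. Leave alone.

How it is judged:
By the outcome, as a careful person would: the job done as asked, in the order asked, and still so for the second after the job is handed in, with the robot touching nothing.
It also fails if it takes over 38 s, if anything falls off the work surface, if the arm or the gripper's body presses on something with over 40 N, if the wrist force passes 120 N, or if a joint passes its speed limit or range.

## Robot

A 6-joint arm with a two-finger parallel gripper is mounted at the origin on the work surface. World frame = base frame: x ahead of the robot, y to its left, z up, the work surface at z = 0. Lengths are in m, angles in degrees, forces in N, time in s.
With the tool pointing down it reaches from about 0.4 to 0.825 m from the base axis. Payload 7 kg.
Tool frame: the origin (TCP) lies between the finger pads; the fingertips stand 19 mm ahead of it and the grasp point (between the pads) is the TCP (r.finger_overhang is the distance from the TCP to the fingertips, in m); z points along the fingers, y is the direction in which the jaws open and shut (so a half turn about z gives the same grasp; the last joint's range is limited). The gripper opens to 88 mm and grips with 3 to 60 N. Pads are 19 mm wide; open, the fingers measure 130 mm over their backs; the gripper's body (78 mm by 193 mm) begins 47 mm behind the grasp point.
Start: joints at [91.221, 20.546, 0.682, 0, -70.136, -16.507], TCP at [0.178, 0.651, 0.246] pointing down, gripper open.
Joint ranges: [-176.03, 176.03], [-82.01, 121.73], [-58.28, 71.71], [-173.87, 95.51], [-174.79, -0.11], [-173.66, 173.66]. Speed limits (degrees/s): [136.94, 136.94, 172.46, 180, 180, 180].

## Interface

Orientations are given as [roll, pitch, yaw] about the fixed x, y, z axes, in that order (R = Rz(yaw) Ry(pitch) Rx(roll)).
In Python, from plant import r, optics gives the robot as it stands. The module is installed in compiled form; this text tells all that it offers.
- The arm moves only by the tool step_arm, never from a script. Its argument "increments" is a list of rows, each an object of numbers: "tx", "ty", "tz": the shift along the world's x, y, z in mm; "ax", "ay", "az": the turn, a rotation vector about the world's x, y, z in degrees; "claw": the gripper command: -1 is shut, 1 is fully open, values between are in proportion. In form: [{"tx": .., "ty": .., "tz": .., "ax": .., "ay": .., "az": .., "claw": ..}, ...]. A call has 1 to 12 rows; each row shifts and turns the commanded pose from where the row before left it; what a row does not reach is not made up. A row lasts 1/10 s, in which the tool goes at most 50 mm and 8.59 degrees, less where a joint would pass 70% of its speed; a pose out of reach is approached as far as the arm can. A call with a gripper value outside its range is refused whole. The fingers move at their own pace and stop on an object; "newtons" is the grip in N (left out, the last holds). Time passes only in rows, so rows that do not move let the fingers close. It gives the time, the measured TCP pose, the force and the opening at its end, in the units of the state.
- r.get_state(): the state, without advancing time (a new reading comes with each control period).
- optics.capture(name): name is "side" or "top"; returns a dict with "image" (384x512x3 uint8, blue, green, red), "depth" (384x512 float32, m along the optical axis (not along the pixel's ray), 0 where there is no reading), "fx", "fy", "cx", "cy" (pixels), "R" (3x3) and "t" (3): a world point X has camera coordinates R X + t. Camera axes: x right, y down, z forward; pixel columns grow to the right and rows downward; lengths in m; the calibration is good to about 2 mm. A picture is of the moment at which its call begins.
- r.close_job(): hands the job in, once; it reports no verdict.
The state is a dict: "time_s": time; "joints": joint angles; "qd": joint speeds; "joint_torque": joint torques, N m; "tcp_pos": TCP position; "eef_rot": TCP orientation; "contact_force": force on the tool from outside, world axes, zero at the start; "moment": the same for the moment, N m; "gripper_width": finger opening in m.
Only numpy, scipy, OpenCV 4.12 (cv2) and the standard library are available. Lean on these libraries where they do the work, as an engineer would, in place of code of your own. Each camera call takes 0.05 s, during which the arm holds its last target. There are 200 camera calls.

## Working session

There is one attempt and no reset: what is moved stays moved. The work goes in short steps, Python scripts to look and compute and a tool call to move; the robot and the scene stay as the last step left them, time stands still between calls to the robot, and variables do not carry over. Pictures are saved under pics/ and viewed, about 8 in all and at most 12, crops included, and the job is handed in when it is done.

Besides the shell and the picture viewer there is one more tool, called in YAML: its name, and indented under it one key for each argument. step_arm: Moves the arm, as the interface text tells. Its arguments: {"type":"object","properties":{"increments":{"type":"array","items":{"type":"object","properties":{"tx":{"type":"number"},"ty":{"type":"number"},"tz":{"type":"number"},"ax":{"type":"number"},"ay":{"type":"number"},"az":{"type":"number"},"claw":{"type":"number"}}}},"newtons":{"type":"number"}},"required":["increments"]}

```bash
mkdir -p pics
python3 - <<'E'
from plant import r, optics
import cv2,numpy as np,pickle
d={n:optics.capture(n) for n in("top","side")}
pickle.dump(d,open('c0.pkl','wb'))
for n in d:
    cv2.imwrite(f'pics/{n}0.png',cv2.resize(d[n]['image'],None,fx=1.5,fy=1.5))
    c=d[n];print(n,c['fx'],c['cx'],c['cy'],c['R'].round(3).tolist(),c['t'].round(3),(-c['R'].T@c['t']).round(3))
s=r.get_state();print(s['tcp_pos'],s['eef_rot'],s['gripper_width'],s['time_s'],r.finger_overhang)
E
```

```text
top 401.084301225685 251.80466101679085 196.44093378840608 [[0.004, -1.0, -0.003], [-0.99, -0.003, -0.14], [0.14, 0.003, -0.99]] [0.008 0.587 0.798] [0.47  0.007 0.872]
side 483.50296270891465 259.0724606229258 198.65641299586633 [[0.776, -0.631, -0.013], [-0.486, -0.584, -0.65], [0.403, 0.511, -0.76]] [-0.454  0.372  0.832] [ 0.198 -0.494  0.868]
[0.17786733 0.65071139 0.24473523] [ 1.79914007e+02 -7.54732961e-03 -1.52902508e+01] 0.0879483105560441 0.1 0.019
```

View pics/top0.png

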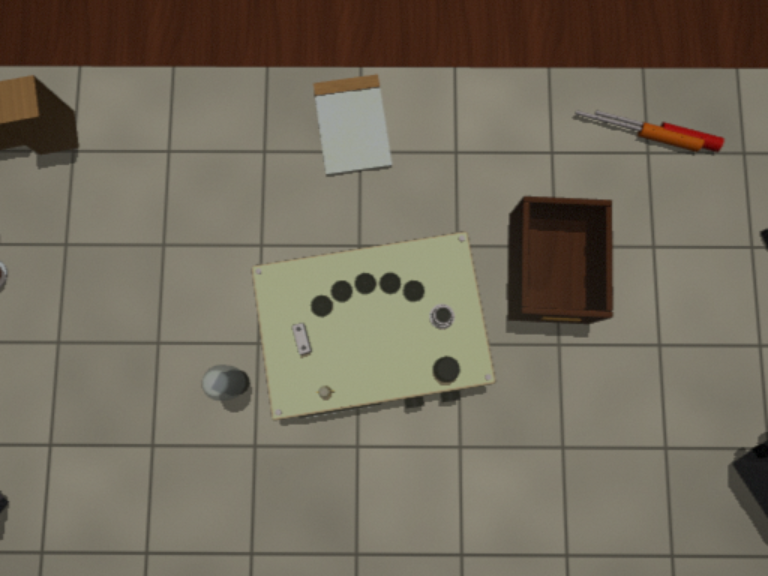

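View pics/side0.png

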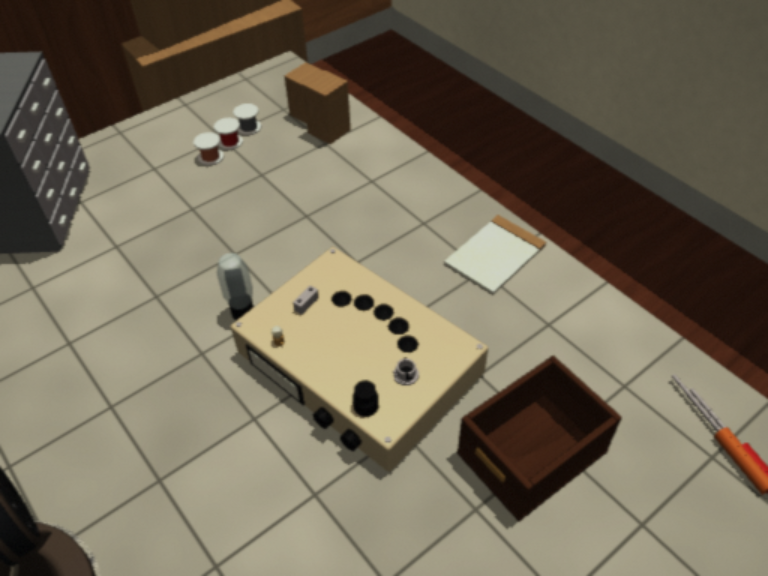

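The top view (1.5x) shows the row from key 0 at (321,306) to key 4 at (414,291). The socket is at (442,316), next to key 4, and the fuse block is at (301,338). The sweep therefore goes from key 4 to key 0.

```bash
cat > m.py <<'E'
import cv2,numpy as np
from scipy.optimize import least_squares
def ray(c,u,v,z):
    d=c['R'].T@np.array([(u-c['cx'])/c['fx'],(v-c['cy'])/c['fy'],1]);o=-c['R'].T@c['t']
    return o+d*(z-o[2])/d[2]
def keys(c,box):
    x0,y0,x1,y1=box
    g=c['image'].max(2)[y0:y1,x0:x1]
    m=(cv2.resize(g,None,fx=4,fy=4,interpolation=cv2.INTER_CUBIC)<85).astype(np.uint8)
    n,_,st,ce=cv2.connectedComponentsWithStats(m)
    return [((ce[i]+.5)/4-.5+[x0,y0],st[i,4]/16,st[i,2:4]/4) for i in range(1,n) if st[i,4]>16*25]
E
python3 - <<'E'
from m import *
import pickle
d=pickle.load(open('c0.pkl','rb'))
for n,b in(("top",(200,175,287,216)),("side",(215,185,290,238))):
    P=[]
    for p,a,w in keys(d[n],b):
        X=ray(d[n],*p,.0735);P.append(X[:2]);print(n,p.round(1),a.round(),w,(X[:2]*1e3).round(1))
    P=np.array(P);P=P[np.argsort(P[:,1])]
    print(np.linalg.norm(np.diff(P,axis=0),axis=1).round(4))
    if len(P)==5:
        # arc with known radius/pitch: centre + heading
        a=33.5/2/105;a=2*np.arcsin(a)*np.arange(-2,3)
        f=lambda q:(np.c_[q[0]+.105*np.cos(a+q[2]),q[1]+.105*np.sin(a+q[2])]-P).ravel()
        s=least_squares(f,[.45,0,.1]);print('fit',s.x.round(4),'rms mm',1e3*np.sqrt(np.mean(s.fun**2)))
        Q=f(s.x).reshape(5,2)+P;print((Q*1e3).round(1).tolist(),np.degrees(a+s.x[2]).round(1))
for n,u,v in(("top",442/1.5,316/1.5),("side",406/1.5,376/1.5)):print(n,ray(d[n],u,v,.075 if n=="side" else .085))
z=d['top']['depth'];R=d['top']['R'];t=d['top']['t']
c=d['top'];
for u,v in((235,225),(250,240),(270,225)):
    zz=z[v,u];print((R.T@(np.array([(u-c['cx'])/c['fx']*zz,(v-c['cy'])/c['fy']*zz,zz])-t)).round(4))
E
```

```text
top [243.2 188.5] 150.0 [14.   13.75] [598.3  27.3]
top [259.7 188.4] 149.0 [13.75 13.75] [598.7  -6.1]
top [227.4 193.7] 151.0 [14. 14.] [587.6  58.9]
top [275.4 193.5] 150.0 [13.75 13.5 ] [588.3 -37.7]
top [214.1 203.5] 155.0 [14.25 14.25] [567.6  85.3]
[0.0333 0.0333 0.0334 0.0331]
fit [0.4949 0.0099 0.1668] rms mm 0.1976234391004618
[[588.3, -38.1], [598.7, -6.2], [598.4, 27.3], [587.7, 59.0], [567.5, 85.7]] [-27.2  -8.8   9.6  27.9  46.3]
side [227.3 198.8] 100.0 [13. 10.] [565.8  83.8]
side [242.1 201.3] 104.0 [12.75 10.25] [586.2  57.6]
side [255.3 207.7] 102.0 [12.75 10.5 ] [596.8  25.6]
side [265.3 217. ] 112.0 [13.25 10.75] [597.1  -7.5]
side [271.4 229. ] 114.0 [13.5  10.75] [586.8 -39.5]
[0.0336 0.0331 0.0337 0.0332]
fit [0.4934 0.0082 0.1684] rms mm 0.17777142002153118
[[586.9, -39.6], [597.2, -7.7], [596.9, 25.7], [586.1, 57.5], [565.8, 84.1]] [-27.1  -8.7   9.6  28.   46.4]
top [ 0.55258107 -0.07486581  0.085     ]
side [ 0.55050452 -0.08048691  0.075     ]
[0.5249 0.0431 0.0703]
[0.4953 0.013  0.0678]
[ 0.5253 -0.0269  0.0689]
```

step_arm:
  increments:
    - {"tx": 17, "ty": -28.7, "az": -4.25, "claw": -1}
    - {"tx": 17, "ty": -28.7, "az": -4.25, "claw": -1}
    - {"tx": 17, "ty": -28.7, "az": -4.25, "claw": -1}
    - {"tx": 17, "ty": -28.7, "az": -4.25, "claw": -1}
    - {"tx": 17, "ty": -28.7, "az": -4.25, "claw": -1}
    - {"tx": 17, "ty": -28.7, "az": -4.25, "claw": -1}
    - {"tx": 17, "ty": -28.7, "az": -4.25, "claw": -1}
    - {"tx": 17, "ty": -28.7, "az": -4.25, "claw": -1}
    - {"tx": 17, "ty": -28.7, "az": -4.25, "claw": -1}
    - {"tx": 17, "ty": -28.7, "az": -4.25, "claw": -1}
    - {"tx": 17, "ty": -28.7, "az": -4.25, "claw": -1}
    - {"tx": 17, "ty": -28.7, "az": -4.25, "claw": -1}
  newtons: 10

```text
$.increments[0]: bad value
```

step_arm:
  increments:
    - {"tx": 17, "ty": -28.7, "az": -4.25, "claw": -1}
    - {"tx": 17, "ty": -28.7, "az": -4.25, "claw": -1}
    - {"tx": 17, "ty": -28.7, "az": -4.25, "claw": -1}
    - {"tx": 17, "ty": -28.7, "az": -4.25, "claw": -1}
    - {"tx": 17, "ty": -28.7, "az": -4.25, "claw": -1}
    - {"tx": 17, "ty": -28.7, "az": -4.25, "claw": -1}
    - {"tx": 17, "ty": -28.7, "az": -4.25, "claw": -1}
    - {"tx": 17, "ty": -28.7, "az": -4.25, "claw": -1}
    - {"tx": 17, "ty": -28.7, "az": -4.25, "claw": -1}
    - {"tx": 17, "ty": -28.7, "az": -4.25, "claw": -1}
    - {"tx": 17, "ty": -28.7, "az": -4.25, "claw": -1}
    - {}

```text
$.increments[0]: bad value
```

step_arm:
  increments:
    - {"tx": 17, "ty": -28.7, "tz": 0, "ax": 0, "ay": 0, "az": -4.25, "claw": -1}
    - {"tx": 17, "ty": -28.7, "tz": 0, "ax": 0, "ay": 0, "az": -4.25, "claw": -1}
    - {"tx": 17, "ty": -28.7, "tz": 0, "ax": 0, "ay": 0, "az": -4.25, "claw": -1}
    - {"tx": 17, "ty": -28.7, "tz": 0, "ax": 0, "ay": 0, "az": -4.25, "claw": -1}
  newtons: 10

```text
time_s: 0.5
tcp_pos: [0.2464, 0.5349, 0.245]
eef_rot: [180.0, -0.0, -32.5]
contact_force: [0.7, 0.2, -0.8]
gripper_width: 0.0609
```

step_arm:
  increments:
    - {"tx": 17, "ty": -28.7, "tz": 0, "ax": 0, "ay": 0, "az": -4.2, "claw": -1}
    - {"tx": 17, "ty": -28.7, "tz": 0, "ax": 0, "ay": 0, "az": -4.2, "claw": -1}
    - {"tx": 17, "ty": -28.7, "tz": 0, "ax": 0, "ay": 0, "az": -4.2, "claw": -1}
    - {"tx": 17, "ty": -28.7, "tz": 0, "ax": 0, "ay": 0, "az": -4.2, "claw": -1}
    - {"tx": 17, "ty": -28.7, "tz": 0, "ax": 0, "ay": 0, "az": -4.2, "claw": -1}
    - {"tx": 17, "ty": -28.7, "tz": 0, "ax": 0, "ay": 0, "az": -4.2, "claw": -1}
    - {"tx": 17, "ty": -28.7, "tz": 0, "ax": 0, "ay": 0, "az": -4.2, "claw": -1}
    - {"tx": 17, "ty": -28.7, "tz": 0, "ax": 0, "ay": 0, "az": -4.2, "claw": -1}
    - {"tx": 17, "ty": -28.7, "tz": 0, "ax": 0, "ay": 0, "az": -4.2, "claw": -1}
    - {"tx": 17, "ty": -28.7, "tz": 0, "ax": 0, "ay": 0, "az": -4.2, "claw": -1}
    - {"tx": 17, "ty": -28.7, "tz": 0, "ax": 0, "ay": 0, "az": -4.2, "claw": -1}
    - {"tx": 17, "ty": -28.7, "tz": 0, "ax": 0, "ay": 0, "az": -4.2, "claw": -1}

```text
time_s: 1.7
tcp_pos: [0.4503, 0.1905, 0.2454]
eef_rot: [180.0, -0.0, -82.9]
contact_force: [0.1, 0.7, 1.0]
gripper_width: 0.0002
```

step_arm:
  increments:
    - {"tx": 17, "ty": -28.7, "tz": 0, "ax": 0, "ay": 0, "az": -4.2, "claw": -1}
    - {"tx": 17, "ty": -28.7, "tz": -10, "ax": 0, "ay": 0, "az": -4.2, "claw": -1}
    - {"tx": 17, "ty": -28.7, "tz": -10, "ax": 0, "ay": 0, "az": -4.2, "claw": -1}
    - {"tx": 17, "ty": -28.7, "tz": -10, "ax": 0, "ay": 0, "az": -4.2, "claw": -1}
    - {"tx": 17, "ty": -28.7, "tz": -10, "ax": 0, "ay": 0, "az": -4.2, "claw": -1}
    - {"tx": 17, "ty": -28.7, "tz": -10, "ax": 0, "ay": 0, "az": -4.2, "claw": -1}
    - {"tx": 17, "ty": -28.7, "tz": -10, "ax": 0, "ay": 0, "az": -4.2, "claw": -1}
    - {"tx": 17, "ty": -28.7, "tz": -10, "ax": 0, "ay": 0, "az": -4.2, "claw": -1}
    - {"tx": 0, "ty": 0, "tz": -10, "ax": 0, "ay": 0, "az": 0, "claw": -1}
    - {"tx": 0, "ty": 0, "tz": -10, "ax": 0, "ay": 0, "az": 0, "claw": -1}
    - {"tx": 0, "ty": 0, "tz": 0, "ax": 0, "ay": 0, "az": 0, "claw": -1}
    - {"tx": 0, "ty": 0, "tz": 0, "ax": 0, "ay": 0, "az": 0, "claw": -1}

```text
time_s: 2.9
tcp_pos: [0.5856, -0.037, 0.1556]
eef_rot: [180.0, -0.0, -116.2]
contact_force: [0.2, 0.1, 0.3]
gripper_width: 0.0006
```

step_arm:
  increments:
    - {"tx": 2, "ty": -2, "tz": -10, "ax": 0, "ay": 0, "az": -0.9, "claw": -1}
    - {"tx": 0, "ty": 0, "tz": -10, "ax": 0, "ay": 0, "az": 0, "claw": -1}
    - {"tx": 0, "ty": 0, "tz": -10, "ax": 0, "ay": 0, "az": 0, "claw": -1}
    - {"tx": 0, "ty": 0, "tz": -10, "ax": 0, "ay": 0, "az": 0, "claw": -1}
    - {"tx": 0, "ty": 0, "tz": -8, "ax": 0, "ay": 0, "az": 0, "claw": -1}
    - {"tx": 0, "ty": 0, "tz": 0, "ax": 0, "ay": 0, "az": 0, "claw": -1}
    - {"tx": 0, "ty": 0, "tz": 0, "ax": 0, "ay": 0, "az": 0, "claw": -1}

```text
time_s: 3.6
tcp_pos: [0.588, -0.0398, 0.1074]
eef_rot: [180.0, -0.0, -117.2]
contact_force: [-0.3, 0.7, -0.9]
gripper_width: 0.0003
```

Run:
```python
from plant import r, optics
import cv2
s=r.get_state();print(s['tcp_pos'],s['eef_rot'],s['contact_force'],s['joints'])
c=optics.capture('side')
cv2.imwrite('pics/s1.png',cv2.resize(c['image'][150:270,190:340],None,fx=5,fy=5,interpolation=cv2.INTER_CUBIC))
```

```text
[ 0.58800768 -0.03975921  0.10737488] [ 1.79985747e+02 -2.31491871e-02 -1.17181567e+02] [-0.31301684  0.73526504 -0.85776179] [ 1.51289994e+01  1.97103225e+01 -2.04132316e+01  9.83703329e-03
 -4.99025691e+01 -4.23169072e+01]
```

View pics/s1.png

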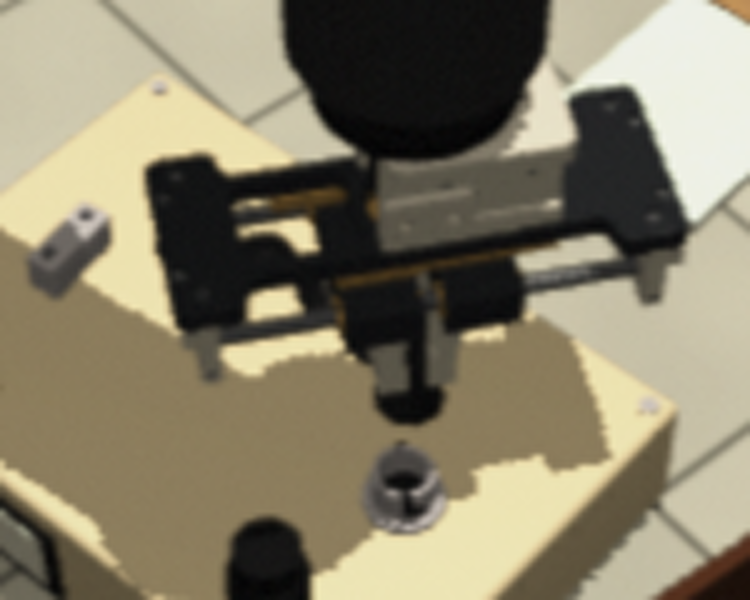

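The two shut fingertips sit over key 4 at crop (408,400), clear of the socket at (405,490). Next I go down onto key 4.

step_arm:
  increments:
    - {"tx": -0.3, "ty": 0.5, "tz": -5, "ax": 0, "ay": 0, "az": 0, "claw": -1}
    - {"tx": 0, "ty": 0, "tz": -4, "ax": 0, "ay": 0, "az": 0, "claw": -1}
    - {"tx": 0, "ty": 0, "tz": -2, "ax": 0, "ay": 0, "az": 0, "claw": -1}
    - {"tx": 0, "ty": 0, "tz": -2, "ax": 0, "ay": 0, "az": 0, "claw": -1}
    - {"tx": 0, "ty": 0, "tz": -2, "ax": 0, "ay": 0, "az": 0, "claw": -1}
    - {"tx": 0, "ty": 0, "tz": 0, "ax": 0, "ay": 0, "az": 0, "claw": -1}
    - {"tx": 0, "ty": 0, "tz": 0, "ax": 0, "ay": 0, "az": 0, "claw": -1}

```text
time_s: 4.35
tcp_pos: [0.5877, -0.0392, 0.0925]
eef_rot: [-180.0, 0.0, -117.2]
contact_force: [0.6, -0.1, -0.3]
gripper_width: 0.0004
```

step_arm:
  increments:
    - {"tx": 0, "ty": 0, "tz": -1, "ax": 0, "ay": 0, "az": 0, "claw": -1}
    - {"tx": 0, "ty": 0, "tz": 0, "ax": 0, "ay": 0, "az": 0, "claw": -1}
    - {"tx": 0, "ty": 0, "tz": 0, "ax": 0, "ay": 0, "az": 0, "claw": -1}

```text
time_s: 4.65
tcp_pos: [0.5877, -0.0392, 0.0916]
eef_rot: [-180.0, 0.0, -117.2]
contact_force: [-0.0, 0.9, -0.3]
gripper_width: 0.0004
```

step_arm:
  increments:
    - {"tx": 0, "ty": 0, "tz": -0.7, "ax": 0, "ay": 0, "az": 0, "claw": -1}
    - {"tx": 0, "ty": 0, "tz": 0, "ax": 0, "ay": 0, "az": 0, "claw": -1}
    - {"tx": 0, "ty": 0, "tz": 0, "ax": 0, "ay": 0, "az": 0, "claw": -1}

```text
time_s: 4.95
tcp_pos: [0.5877, -0.0392, 0.0909]
eef_rot: [-180.0, 0.0, -117.2]
contact_force: [0.1, -0.2, 0.8]
gripper_width: 0.0004
```

step_arm:
  increments:
    - {"tx": 0, "ty": 0, "tz": -0.5, "ax": 0, "ay": 0, "az": 0, "claw": -1}
    - {"tx": 0, "ty": 0, "tz": 0, "ax": 0, "ay": 0, "az": 0, "claw": -1}
    - {"tx": 0, "ty": 0, "tz": 0, "ax": 0, "ay": 0, "az": 0, "claw": -1}

```text
time_s: 5.25
tcp_pos: [0.5877, -0.0392, 0.0904]
eef_rot: [-180.0, 0.0, -117.2]
contact_force: [0.3, -0.3, 0.5]
gripper_width: 0.0005
```

step_arm:
  increments:
    - {"tx": 0, "ty": 0, "tz": -0.3, "ax": 0, "ay": 0, "az": 0, "claw": -1}
    - {"tx": 0, "ty": 0, "tz": 0, "ax": 0, "ay": 0, "az": 0, "claw": -1}
    - {"tx": 0, "ty": 0, "tz": 0, "ax": 0, "ay": 0, "az": 0, "claw": -1}

```text
time_s: 5.55
tcp_pos: [0.5878, -0.0392, 0.0903]
eef_rot: [-180.0, 0.0, -117.2]
contact_force: [-0.7, -0.3, 3.3]
gripper_width: 0.0001
```

Key 4 has bottomed at about 3 N. Next I work out the arc rows.

Run:
```python
import numpy as np,json
ph=np.radians(-27.1+2.05*np.arange(37))
P=np.c_[494.2+105*np.cos(ph),9.1+105*np.sin(ph)]
P=np.round(P-P[0],1);D=np.diff(P,axis=0).round(1)
print((D+0).tolist(),D.sum(0))
```

```text
[[1.7, 3.4], [1.5, 3.4], [1.4, 3.5], [1.3, 3.5], [1.1, 3.6], [1.0, 3.6], [0.9, 3.7], [0.8, 3.6], [0.6, 3.7], [0.5, 3.8], [0.4, 3.7], [0.2, 3.8], [0.1, 3.7], [0.0, 3.8], [-0.2, 3.7], [-0.3, 3.8], [-0.4, 3.7], [-0.6, 3.7], [-0.7, 3.7], [-0.8, 3.7], [-1.0, 3.6], [-1.1, 3.6], [-1.2, 3.5], [-1.4, 3.5], [-1.5, 3.5], [-1.6, 3.4], [-1.7, 3.3], [-1.8, 3.3], [-2.0, 3.2], [-2.0, 3.2], [-2.2, 3.0], [-2.3, 3.0], [-2.4, 2.9], [-2.5, 2.8], [-2.6, 2.7], [-2.7, 2.6]] [-21.5 124.2]
```

step_arm:
  increments:
    - {"tx": 1.7, "ty": 3.4, "tz": 0, "ax": 0, "ay": 0, "az": 2.05, "claw": -1}
    - {"tx": 1.5, "ty": 3.4, "tz": 0, "ax": 0, "ay": 0, "az": 2.05, "claw": -1}
    - {"tx": 1.4, "ty": 3.5, "tz": 0, "ax": 0, "ay": 0, "az": 2.05, "claw": -1}
    - {"tx": 1.3, "ty": 3.5, "tz": 0, "ax": 0, "ay": 0, "az": 2.05, "claw": -1}
    - {"tx": 1.1, "ty": 3.6, "tz": 0, "ax": 0, "ay": 0, "az": 2.05, "claw": -1}
    - {"tx": 1.0, "ty": 3.6, "tz": 0, "ax": 0, "ay": 0, "az": 2.05, "claw": -1}
    - {"tx": 0.9, "ty": 3.7, "tz": 0, "ax": 0, "ay": 0, "az": 2.05, "claw": -1}
    - {"tx": 0.8, "ty": 3.6, "tz": 0, "ax": 0, "ay": 0, "az": 2.05, "claw": -1}
    - {"tx": 0.6, "ty": 3.7, "tz": 0, "ax": 0, "ay": 0, "az": 2.05, "claw": -1}

```text
time_s: 6.45
tcp_pos: [0.5981, -0.0073, 0.0902]
eef_rot: [-180.0, -0.0, -98.6]
contact_force: [0.7, -3.4, 2.7]
gripper_width: 0.0003
```

step_arm:
  increments:
    - {"tx": 0.5, "ty": 3.8, "tz": 0, "ax": 0, "ay": 0, "az": 2.05, "claw": -1}
    - {"tx": 0.4, "ty": 3.7, "tz": 0, "ax": 0, "ay": 0, "az": 2.05, "claw": -1}
    - {"tx": 0.2, "ty": 3.8, "tz": 0, "ax": 0, "ay": 0, "az": 2.05, "claw": -1}
    - {"tx": 0.1, "ty": 3.7, "tz": 0, "ax": 0, "ay": 0, "az": 2.05, "claw": -1}
    - {"tx": 0.0, "ty": 3.8, "tz": 0, "ax": 0, "ay": 0, "az": 2.05, "claw": -1}
    - {"tx": -0.2, "ty": 3.7, "tz": 0, "ax": 0, "ay": 0, "az": 2.05, "claw": -1}
    - {"tx": -0.3, "ty": 3.8, "tz": 0, "ax": 0, "ay": 0, "az": 2.05, "claw": -1}
    - {"tx": -0.4, "ty": 3.7, "tz": 0, "ax": 0, "ay": 0, "az": 2.05, "claw": -1}
    - {"tx": -0.6, "ty": 3.7, "tz": 0, "ax": 0, "ay": 0, "az": 2.05, "claw": -1}

```text
time_s: 7.35
tcp_pos: [0.5979, 0.0269, 0.0903]
eef_rot: [-180.0, -0.0, -80.1]
contact_force: [0.8, -2.7, 3.4]
gripper_width: 0.0006
```

step_arm:
  increments:
    - {"tx": -0.7, "ty": 3.7, "tz": 0, "ax": 0, "ay": 0, "az": 2.05, "claw": -1}
    - {"tx": -0.8, "ty": 3.7, "tz": 0, "ax": 0, "ay": 0, "az": 2.05, "claw": -1}
    - {"tx": -1.0, "ty": 3.6, "tz": 0, "ax": 0, "ay": 0, "az": 2.05, "claw": -1}
    - {"tx": -1.1, "ty": 3.6, "tz": 0, "ax": 0, "ay": 0, "az": 2.05, "claw": -1}
    - {"tx": -1.2, "ty": 3.5, "tz": 0, "ax": 0, "ay": 0, "az": 2.05, "claw": -1}
    - {"tx": -1.4, "ty": 3.5, "tz": 0, "ax": 0, "ay": 0, "az": 2.05, "claw": -1}
    - {"tx": -1.5, "ty": 3.5, "tz": 0, "ax": 0, "ay": 0, "az": 2.05, "claw": -1}
    - {"tx": -1.6, "ty": 3.4, "tz": 0, "ax": 0, "ay": 0, "az": 2.05, "claw": -1}
    - {"tx": -1.7, "ty": 3.3, "tz": 0, "ax": 0, "ay": 0, "az": 2.05, "claw": -1}

```text
time_s: 8.25
tcp_pos: [0.5867, 0.0588, 0.0902]
eef_rot: [-180.0, -0.0, -61.7]
contact_force: [1.3, -3.0, 2.9]
gripper_width: 0.0006
```

step_arm:
  increments:
    - {"tx": -1.8, "ty": 3.3, "tz": 0, "ax": 0, "ay": 0, "az": 2.05, "claw": -1}
    - {"tx": -2.0, "ty": 3.2, "tz": 0, "ax": 0, "ay": 0, "az": 2.05, "claw": -1}
    - {"tx": -2.0, "ty": 3.2, "tz": 0, "ax": 0, "ay": 0, "az": 2.05, "claw": -1}
    - {"tx": -2.2, "ty": 3.0, "tz": 0, "ax": 0, "ay": 0, "az": 2.05, "claw": -1}
    - {"tx": -2.3, "ty": 3.0, "tz": 0, "ax": 0, "ay": 0, "az": 2.05, "claw": -1}
    - {"tx": -2.4, "ty": 2.9, "tz": 0, "ax": 0, "ay": 0, "az": 2.05, "claw": -1}
    - {"tx": -2.5, "ty": 2.8, "tz": 0, "ax": 0, "ay": 0, "az": 2.05, "claw": -1}
    - {"tx": -2.6, "ty": 2.7, "tz": 0, "ax": 0, "ay": 0, "az": 2.05, "claw": -1}
    - {"tx": -2.7, "ty": 2.6, "tz": 0, "ax": 0, "ay": 0, "az": 2.05, "claw": -1}
    - {"tx": 0, "ty": 0, "tz": 0, "ax": 0, "ay": 0, "az": 0, "claw": -1}
    - {"tx": 0, "ty": 0, "tz": 0, "ax": 0, "ay": 0, "az": 0, "claw": -1}

```text
time_s: 9.35
tcp_pos: [0.566, 0.0854, 0.0902]
eef_rot: [-180.0, 0.0, -43.4]
contact_force: [-1.1, 2.1, 5.8]
gripper_width: 0.0007
```

step_arm:
  increments:
    - {"tx": 0, "ty": 0, "tz": 3, "ax": 0, "ay": 0, "az": 0, "claw": -1}
    - {"tx": 0, "ty": 0, "tz": 12, "ax": 0, "ay": 0, "az": 0, "claw": -1}
    - {"tx": 0, "ty": 0, "tz": 20, "ax": 0, "ay": 0, "az": 0, "claw": -1}
    - {"tx": 0, "ty": 0, "tz": 25, "ax": 0, "ay": 0, "az": 0, "claw": -1}
    - {"tx": 0, "ty": 0, "tz": 25, "ax": 0, "ay": 0, "az": 0, "claw": -1}
    - {"tx": 0, "ty": 0, "tz": 25, "ax": 0, "ay": 0, "az": 0, "claw": -1}
    - {"tx": 0, "ty": 0, "tz": 25, "ax": 0, "ay": 0, "az": 0, "claw": -1}
    - {"tx": 0, "ty": 0, "tz": 20, "ax": 0, "ay": 0, "az": 0, "claw": -1}
    - {"tx": -10, "ty": 25, "tz": 0, "ax": 0, "ay": 0, "az": 0, "claw": -1}
    - {"tx": -15, "ty": 30, "tz": 0, "ax": 0, "ay": 0, "az": 0, "claw": -1}
    - {"tx": -15, "ty": 30, "tz": 0, "ax": 0, "ay": 0, "az": 0, "claw": -1}
    - {"tx": -15, "ty": 30, "tz": 0, "ax": 0, "ay": 0, "az": 0, "claw": -1}

```text
time_s: 10.55
tcp_pos: [0.5103, 0.2006, 0.2457]
eef_rot: [180.0, 0.0, -43.4]
contact_force: [1.0, 0.3, -0.4]
gripper_width: 0.0009
```

step_arm:
  increments:
    - {"tx": -15, "ty": 30, "tz": 0, "ax": 0, "ay": 0, "az": 0, "claw": -1}
    - {"tx": -15, "ty": 30, "tz": 0, "ax": 0, "ay": 0, "az": 0, "claw": -1}
    - {"tx": -15, "ty": 30, "tz": 0, "ax": 0, "ay": 0, "az": 0, "claw": -1}
    - {"tx": -15, "ty": 30, "tz": 0, "ax": 0, "ay": 0, "az": 0, "claw": -1}
    - {"tx": -15, "ty": 30, "tz": 0, "ax": 0, "ay": 0, "az": 0, "claw": -1}
    - {"tx": -15, "ty": 30, "tz": 0, "ax": 0, "ay": 0, "az": 0, "claw": -1}
    - {"tx": -15, "ty": 30, "tz": 0, "ax": 0, "ay": 0, "az": 0, "claw": -1}
    - {"tx": -15, "ty": 30, "tz": 0, "ax": 0, "ay": 0, "az": 0, "claw": -1}
    - {"tx": -15, "ty": 30, "tz": 0, "ax": 0, "ay": 0, "az": 0, "claw": -1}
    - {"tx": -15, "ty": 30, "tz": 0, "ax": 0, "ay": 0, "az": 0, "claw": -1}
    - {"tx": 0, "ty": 0, "tz": 0, "ax": 0, "ay": 0, "az": 0, "claw": -1}
    - {"tx": 0, "ty": 0, "tz": 0, "ax": 0, "ay": 0, "az": 0, "claw": -1}

```text
time_s: 11.75
tcp_pos: [0.3606, 0.5001, 0.2451]
eef_rot: [179.9, -0.0, -43.3]
contact_force: [-0.4, -0.8, -0.2]
gripper_width: 0.0006
```

Run:
```python
from plant import r, optics
import cv2,numpy as np
from m import *
ims=[]
for n,b in(("top",(200,175,287,216)),("side",(215,185,290,238))):
    c=optics.capture(n)
    for p,a,w in keys(c,b): print(n,p.round(1),round(a),w)
    y,x=(150,150) if n=='top' else (150,150)
    ims.append(cv2.resize(c['image'][y:y+160,x:x+200],None,fx=2,fy=3.0))
cv2.imwrite('pics/end.png',np.hstack(ims))
s=r.get_state();print(s['time_s'],s['tcp_pos'],s['contact_force'])
```

```text
11.85 [0.36131575 0.49924546 0.245267  ] [-0.28159237  0.10517259  0.14142248]
```

View pics/end.png

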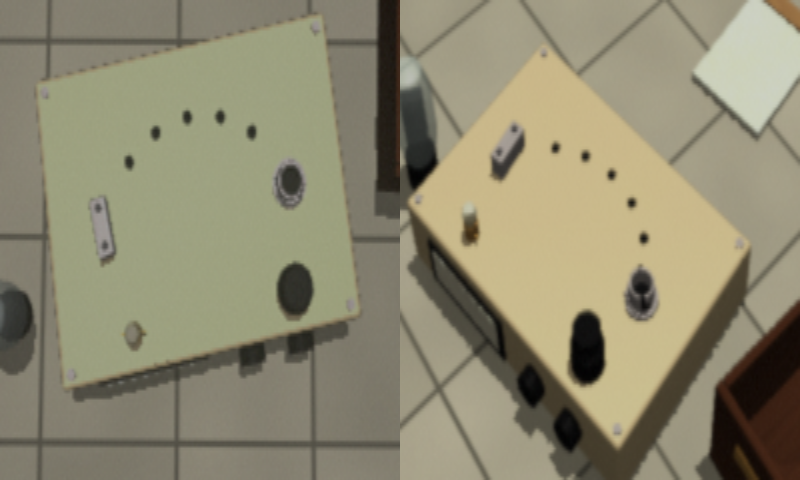

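Both views show all five keys as equally small dots, from (129,161) to (252,131) in the top view, so all are down. The lamp, plug, tube and caddy are where they were, and the hand is clear.

```bash
python3 -c "
from plant import r
print(r.close_job())"
```

```text
the job is handed in; nothing more can be done
None
```

All five keys are down and the job is handed in. The socket stood beside key 4, so I pressed key 4 until it bottomed, with about 3 N on it. I then ran the shut fingertips along the arc to key 0 at that height in one pass, turning the hand to follow the curve. After that I lifted straight up and took the hand away.

- **Force:** the vertical readings between strokes were 2.7–3.4 N, and 5.8 N at the end on key 0.
- **Last look:** both cameras show all five keys as equally small dots close to the panel. By eye, the lamp, plug, tube and caddy have not moved.
- **Hand clear:** the last force reading away from the tester was near zero. The clock stood at 11.85 s, against the 38 s limit.
- **Checks that fell short:** my key detector found nothing in the last pictures. The downed keys are probably smaller than its size threshold, so "all down" rests on the pictures and the forces. No check disagreed with another.
- **Refused moves:** my first two move calls were refused before anything moved, and rows with every field filled in were accepted.

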